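Roll the filter wheel into its dock

TASK

Roll the filter wheel on its rim out of its parking notch, along the track and over the low sill until it sits fully home in the dock, then swing the keeper arm shut behind it and let everything go. Keep the wheel upright with its rim running on the plate so that it really turns (do not lift, carry or drag it), bear on it only gently (never more than 30 N between wheel and track), and leave the other things on the bench where they are.

Things in the scene. Friction and masses are not known exactly. Their poses are not given: they have to be found in the camera images.
- wheel_center (a point): Centre of the loose filter wheel: aluminium disc 90 mm across, 24 mm thick, six windows, on its rim, about 0.36 kg. A steel hub cone sticks out 8 mm on each face to a flat end 8 mm across (40 mm over the ends): pinched there it still turns (firmer pinch, more drag) if its rim bears on the plate hard enough. Own y = axle, own z = to a small dark index hole, on top at the start; axes turn with it.
- parking (a point): Point on the plate's top under the wheel's start, 205 mm before the dock point, 30 mm above the bench, between two rounded ridges 1.5 mm high. The aluminium plate (330 mm long, fixed) slopes up or down towards the dock by up to 1.7 degrees, differently every time, pivoting here: its exact height under the wheel must be felt.
- dock (a point): Point on the plate's top under the wheel's centre when fully home; x points along the track from parking notch to back stop, y left, z up out of the plate. Slot 31 mm wide between black cheeks 12 mm high, flared entry; rounded sill 3 mm high with its crest 18.5 mm before this point; back stop's face 47.5 mm beyond it. The wheel then stands on the plate between sill and stop.
- keeper (a joint): Angle of the keeper, a flat steel bar 95 mm long on an upright pivot right of the track (looking along dock x). 0 = shut, straight across the track behind the docked wheel; starts 1.6 to 2.3 rad open, pointing back along the track or away from it. Opens (grows) counter-clockwise seen from above, 0 to 2.4 rad; light (under 2 N at the pin), stays where it is left.
- keeper_pin (a point): Middle of the upright black pin on the keeper arm by which it is swung: 12 mm thick, 36 mm high (18 mm above and below this point), 65 mm from the pivot axis. The arm's bar is just under the pin.
- keeper_pivot (a point): Point on the pivot axis of the keeper at the height of the pin's middle: 70 mm before the dock point and 75 mm to the right of the track's middle line, 50 mm above the plate.
- rotary_stage: bystander, small rotary stage 70 mm square, 28 mm high, lying on the bench; origin under its centre
- hex_driver: bystander, screwdriver 160 mm long lying on the bench
- solvent: bystander, white bottle 56 mm across and 130 mm high
- dish: bystander, glass dish 80 mm across and 18 mm high
- lens_barrel: bystander, dark lens barrel 38 mm across and 45 mm high
- spacer: bystander, aluminium ring 44 mm across and 10 mm high
- sample_jar: bystander, glass jar 40 mm across and 50 mm high
There are look-alikes about, which are no part of the job. What is shaped like the part that bears wheel_center but red is not meant.

How it is judged:
On the way, in this order (a step that is already met when the one before it is completed fails the run):
1. the wheel has rolled about half a turn: its index hole has come round to the bottom (within 0.44 rad) before it reaches the dock (angle between wheel_center's own z axis and vertical above 2.7 rad and x of wheel_center in the frame of dock below -0.02 m), for 0.1 s.
2. the wheel sits in the dock, on the plate between sill and stop, with the keeper still open (x of wheel_center in the frame of dock above -0.005 m and z of wheel_center in the frame of dock below 0.047 m and value of joint keeper above 0.8 rad), for 0.2 s.
3. the keeper is shut (value of joint keeper below 0.15 rad), for 0.2 s.
At the end, for the whole second after the job is handed in: The wheel stands upright (within 0.15 rad) at rest on the plate in the dock, its centre within 5 mm of the dock point along the track, and the keeper is shut to within 0.15 rad (x of wheel_center in the frame of dock between -0.005 and 0.005 m and z of wheel_center in the frame of dock below 0.047 m and angle between wheel_center's own y axis and vertical between 1.42 and 1.72 rad and value of joint keeper below 0.15 rad and angular speed of wheel below 0.3 rad/s); the robot touches nothing.
It fails at once if the wheel leans more than 0.3 rad (angle between wheel_center's own y axis and vertical below 1.27 rad or angle between wheel_center's own y axis and vertical above 1.87 rad).
It fails at once if the wheel is lifted: its centre is more than 53 mm above the plate (45 mm when it stands on it) (z of wheel_center in the frame of dock above 0.053 m).
It fails at once if more than 30 N between wheel and track (contact force between wheel and track_foot above 30 N).
It fails at once if a bystander is moved more than 30 mm (distance of any of rotary_stage, hex_driver, solvent, dish, lens_barrel, spacer, sample_jar from where it was at the start of the episode above 0.03 m).
It also fails if it takes over 72 s, if anything falls off the work surface, if the arm or the gripper's body presses on something with over 40 N, if the wrist force passes 120 N, or if a joint passes its speed limit or range.

ROBOT

A 6-joint arm with a two-finger parallel gripper is mounted at the origin on the work surface. World frame = base frame: x ahead of the robot, y to its left, z up, the work surface at z = 0. Lengths are in m, angles in rad, forces in N, time in s.
With the tool pointing down it reaches from about 0.375 to 0.9 m from the base axis. Payload 3.1 kg.
Tool frame: the origin (TCP) lies midway between the tips of the shut fingers; the grasp point (between the pads) lies 19 mm behind it (pinch_z is the distance from the TCP to the grasp point, in m); y points along the fingers, z is the direction in which the jaws open and shut, and the axes are right-handed (so a half turn about y gives the same grasp; the last joint's range is limited). The gripper opens to 87 mm and grips with 3 to 60 N. Pads are 19 mm wide; open, the fingers measure 117 mm over their backs; the gripper's body (75 mm by 190 mm) begins 51 mm behind the grasp point.
Start: joints at [-1.472, 0.527, 1.433, -0, 1.181, -0.178], TCP at [0.171, -0.601, 0.223] pointing down, gripper open.
Joint ranges: [-3.08, 3.08], [-0.75, 2.2], [0.22, 2.44], [-1.43, 4.57], [0, 2.65], [-2.85, 2.85]. Speed limits (rad/s): [2.79, 2.79, 3.14, 3.14, 3.14, 3.14].

INTERFACE

Orientations are given as a unit quaternion [x, y, z, w].
In Python, from rig import * gives the robot as it stands.
- The arm moves only by the tool drive_tool, never from a script. Its argument "plan" is a list of rows, each a list of 7 numbers: the shift along the tool's x, y, z in mm, then the turn, a rotation vector about the tool's x, y, z in degrees, then the finger opening in mm, from 0 to 87. A call has 1 to 10 rows; each row is the pose to reach, as a shift and turn from the pose commanded when the call began, along the tool's axes at that moment; what a row does not reach only later rows make up. A row lasts 1/10 s, in which the tool goes at most 50 mm and 8.59 degrees, less where a joint would pass 70% of its speed; a pose out of reach is approached as far as the arm can. A call with a gripper value outside its range is refused whole. The fingers move at their own pace and stop on an object; "newtons" is the grip in N (left out, the last holds). Time passes only in rows, so rows that repeat a pose let the fingers close. It gives the time, the measured TCP pose, the force and the opening at its end, in the units of the state.
- get_obs(): the state, without advancing time (a new reading comes with each control period).
- camera(name): name is "scene" or "top"; returns the picture (400x640x3 uint8, blue, green, red); there is no depth.
- get_calibration(name): a dict with "fx", "fy", "cx", "cy" (pixels), "origin" and "rotation" of the camera in the world. Camera axes: x right, y down, z forward; pixel columns grow to the right and rows downward; lengths in m; the calibration is good to about 2 mm. A picture is of the moment at which its call begins. get_calibration takes no time and is no camera call.
- hand_in(): hands the job in, once; it reports no verdict.
Trained networks look in the newest picture that a camera, given by its name, has taken for a name from the list of things; names that differ only in an ending like _2 or _b are one class to them, and where a whole thing is asked for, a point or a joint stands for the part that bears it (a point fixed in the world has none). Each returns a list of dicts, best first, with "conf" (0 to 1); they miss things now and then, are a little off and sometimes report something else, mostly with a low value. They report only what shows in the picture. A call takes as long as a camera call. They do not tell look-alikes from the thing itself.
- spot_in(camera, target): "location" ([column, row] in pixels, amid what is visible of it).
- mark_of(camera, target): "location" ([column, row] in pixels: a listed point, or the origin of a listed thing).
The state is a dict: "time": time; "q": joint angles; "joint_velocities": joint speeds; "joint_torque": joint torques, N m; "position": TCP position; "tool_rot": TCP orientation; "ft_force": force on the tool from outside, world axes, zero at the start; "moment": the same for the moment, N m; "grip_width": finger opening in m.
Only numpy, scipy, OpenCV 4.12 (cv2) and the standard library are available. Lean on these libraries where they do the work, as an engineer would, in place of code of your own. Each camera call takes 0.05 s, during which the arm holds its last target. There are 200 camera calls.

## Working session

There is one attempt and no reset: what is moved stays moved. The work goes in short steps, Python scripts to look and compute and a tool call to move; the robot and the scene stay as the last step left them, time stands still between calls to the robot, and variables do not carry over. Pictures are saved under pics/ and viewed, about 8 in all and at most 12, crops included, and the job is handed in when it is done.

Besides the shell and the picture viewer there is one more tool, called after ">>>" by a JSON object that holds its "method" and its "body". drive_tool: Moves the arm, as the interface text tells. Its arguments: {"type":"object","properties":{"plan":{"type":"array","items":{"type":"array","items":{"type":"number"}}},"newtons":{"type":"number"}},"required":["plan"]}

```bash
mkdir -p pics; ls
python3 - <<'E'
from rig import *
import cv2
o=get_obs(); print({k:o[k] for k in ("time","position","tool_rot","ft_force","grip_width")})
for c in ("scene","top"):
    cv2.imwrite(f"pics/{c}0.png",camera(c))
    k=get_calibration(c); print(c,k)
    for t in ("wheel_center","parking","dock","keeper_pin","keeper_pivot"):
        print(t,[(d["location"],round(d["conf"],2)) for d in mark_of(c,t)])
E
```

```text
pics
{'time': 0.0, 'position': array([ 0.17132971, -0.60029539,  0.22157802]), 'tool_rot': array([-0.09789275,  0.70105882, -0.69953253,  0.09791722]), 'ft_force': array([0.27849008, 0.28682787, 0.1010775 ]), 'grip_width': 0.08682754696346398}
scene {'fx': 466.87474514796054, 'fy': 466.87474514796054, 'cx': 317.9069501738286, 'cy': 200.01945528581894, 'origin': array([ 1.22054213, -0.6751462 ,  0.72741502]), 'rotation': array([ 0.81109854,  0.35139163, -0.1804342 , -0.43137754])}
wheel_center [([243.9, 244.9], 0.96), ([241.1, 192.8], 0.88), ([288.5, 173.5], 0.75), ([280.6, 206.9], 0.73)]
parking [([283.1, 218.4], 0.79)]
dock [([436.1, 206.7], 0.73), ([343.4, 197.0], 0.72), ([345.3, 198.5], 0.72)]
keeper_pin [([326.8, 212.7], 0.64)]
keeper_pivot [([345.7, 199.8], 0.63)]
top {'fx': 489.782821669075, 'fy': 489.782821669075, 'cx': 316.29783912908925, 'cy': 202.02504675369607, 'origin': array([ 0.34766859, -0.01700433,  1.13751888]), 'rotation': array([ 0.71180338, -0.69716948,  0.06416661, -0.05633206])}
wheel_center [([348.1, 221.4], 0.86), ([346.7, 297.6], 0.67), ([405.0, 214.9], 0.67), ([278.7, 285.0], 0.67)]
parking [([338.6, 224.9], 0.71)]
dock [([257.5, 212.4], 0.86), ([402.1, 139.1], 0.53)]
keeper_pin [([315.4, 170.9], 0.61)]
keeper_pivot [([290.5, 180.6], 0.64), ([403.2, 142.3], 0.43)]
```

View pics/scene0.png

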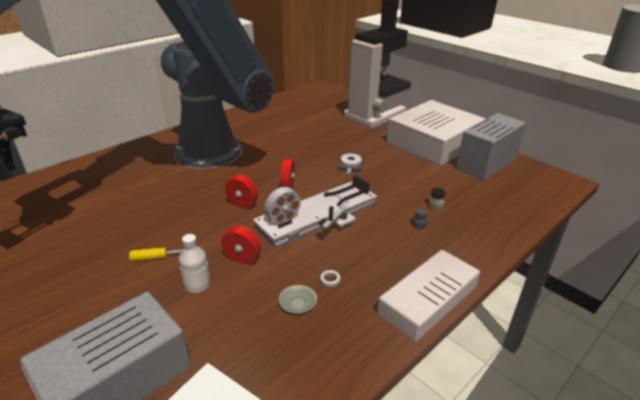

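View pics/top0.png

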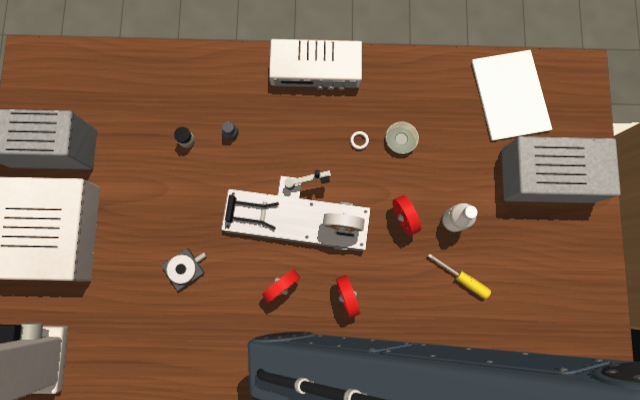

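The grey six-window wheel is at scene (283,207) and top (345,222). The three red wheels, at scene (241,192), (288,173) and (240,245), are the look-alikes. Keeper pin is near top (325,176). Next I'll take enlarged crops and triangulate.

```bash
cat > h.py <<'E'
import numpy as np, cv2
from rig import *
from scipy.spatial.transform import Rotation as R
def ray(c,p):
    k=get_calibration(c); d=np.array([(p[0]-k["cx"])/k["fx"],(p[1]-k["cy"])/k["fy"],1.])
    return np.array(k["origin"]),R.from_quat(k["rotation"]).apply(d)
def tri(ps,pt):
    A=[];b=[]
    for c,p in (("scene",ps),("top",pt)):
        o,d=ray(c,p); d=d/np.linalg.norm(d); M=np.eye(3)-np.outer(d,d); A.append(M); b.append(M@o)
    A=np.vstack(A); x,res,_,_=np.linalg.lstsq(A,np.hstack(b),rcond=None); return x,np.sqrt(res)
def onz(c,p,z):
    o,d=ray(c,p); return o+d*(z-o[2])/d[2]
def proj(c,X):
    k=get_calibration(c); v=R.from_quat(k["rotation"]).inv().apply(np.array(X)-k["origin"])
    return np.array([k["cx"]+k["fx"]*v[0]/v[2],k["cy"]+k["fy"]*v[1]/v[2]])
E
python3 - <<'E'
from h import *
for n,a,b in (("wheel",(280.6,206.9),(348.1,221.4)),("park",(283.1,218.4),(338.6,224.9)),("dock",(344.5,198),(257.5,212.4)),("pin",(326.8,212.7),(315.4,170.9)),("pivot",(345.7,199.8),(290.5,180.6))):
    print(n,*tri(a,b))
a=cv2.imread("pics/top0.png")[160:260,210:390]; s=cv2.imread("pics/scene0.png")[150:250,220:400]
cv2.imwrite("pics/crop.png",cv2.resize(np.vstack([a,s]),None,fx=4,fy=4,interpolation=cv2.INTER_CUBIC)[:, :][:800])
for n,im in (("ct",a),("cs",s)): cv2.imwrite(f"pics/{n}.png",cv2.resize(im,None,fx=4.4,fy=4.4,interpolation=cv2.INTER_CUBIC))
E
```

```text
wheel [ 0.48941394 -0.09748958  0.07452023] [2.86304423e-05]
park [ 0.48452446 -0.08232612  0.02991698] [0.00545702]
dock [0.51268149 0.10684997 0.01905788] [0.00124025]
pin [ 0.5936894  -0.03041092  0.08138089] [0.01260646]
pivot [0.57881962 0.03310775 0.07947564] [0.00413469]
```

View pics/ct.png

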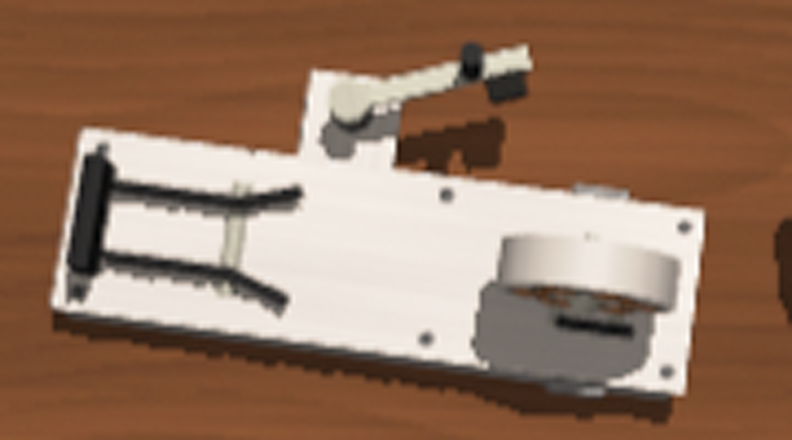

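View pics/cs.png

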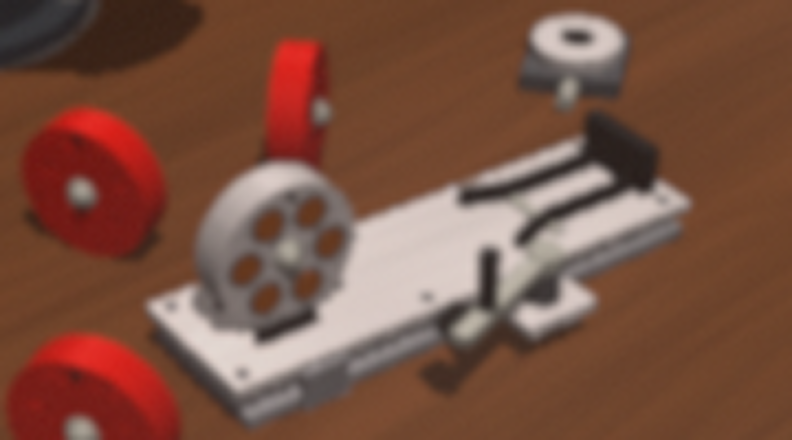

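Run:
```python
from h import *
c=lambda u,v:(210+u/4.4,160+v/4.4)
s=lambda u,v:(220+u/4.4,150+v/4.4)
a=onz("top",c(696,300),.030);b=onz("top",c(67.5,220),.030);d=b-a
print("ends",a,b,np.linalg.norm(d),"yaw",np.degrees(np.arctan2(d[1],d[0])))
u=d/np.linalg.norm(d)
e1=onz("top",c(705,210),.03)-onz("top",c(82,130),.03);e2=onz("top",c(687,390),.03)-onz("top",c(53,310),.03)
for e in(e1,e2):print(np.degrees(np.arctan2(-e[1],-e[0])),np.linalg.norm(e))
sill=onz("top",c(236,238),.033);print("sill",sill)
W=np.array([.4894,-.0975,.075]);W[:2]
print("sill-wheel along",u@(sill-W), "lat",np.cross(u,sill-W)[2],"lat ends",np.cross(u,a-W)[2], "wheel hub scene tri", tri(s(290,248),(348.1,221.4)))
print("pin",tri(s(488,252),c(472,50)))
# plate heights from corners: near/far corners (scene) vs top
for n,p,q in (("far-right",s(690,205),c(82,130)),("near-left",s(150,303),c(687,390)),("near-right",s(243,400),c(705,210))):
    print(n,*tri(p,q))
o=get_obs();r=R.from_quat(o["tool_rot"]);print(r.as_matrix().round(3))
# target: tool y down, z along lateral
lat=np.array([-u[1],u[0],0])
for sg in(1,-1):
    z=sg*lat;y=np.array([0,0,-1.]);x=np.cross(y,z);T=R.from_matrix(np.c_[x,y,z]); rv=(r.inv()*T).as_rotvec(degrees=True);print(sg,rv,"x axis",x)
print("shift tool mm to above wheel TCP z .17",r.inv().apply(np.array([.4894,-.0975,.17])-o["position"])*1e3)
```

```text
ends [ 0.48077765 -0.14673442  0.03      ] [0.51560069 0.17981166 0.03      ] 0.32839760868860585 yaw 83.91295442750209
83.82712604991258 0.32793893117165296
83.9964726440476 0.32885044709266337
sill [0.50761773 0.09187203 0.033     ]
sill-wheel along 0.19023613416710666 lat 0.0019658553154024115 lat ends 0.0033529554440166033 wheel hub scene tri (array([ 0.49333468, -0.09237195,  0.07520686]), array([0.00910777]))
pin (array([ 0.59446387, -0.02858326,  0.09520973]), array([0.00182519]))
far-right [0.56599636 0.17712552 0.0178298 ] [0.00062434]
near-left [ 0.43473996 -0.14128748  0.03052326] [0.00145684]
near-right [ 0.52994319 -0.15141747  0.02238871] [0.00152267]
[[-0.962 -0.     0.274]
 [-0.274 -0.    -0.962]
 [ 0.    -1.     0.   ]]
1 [-1.87711704e-03  1.12004057e+02 -1.18381089e-03] x axis [0.10603925 0.99436194 0.        ]
-1 [-1.06555852e-03 -6.79959430e+01  1.68960944e-03] x axis [-0.10603925 -0.99436194 -0.        ]
shift tool mm to above wheel TCP z .17 [-443.86421501   52.54543293 -397.01688784]
```

Run:
```python
from h import *
from scipy.optimize import least_squares
t=np.linspace(0,2*np.pi,720); yaw=np.radians(83.9)
def sil(c,x,y,yaw):
    u=np.array([np.cos(yaw),np.sin(yaw),0]);l=np.array([-u[1],u[0],0]);P=[]
    for s in(-1,1):
        P+=list(np.array([x,y,.075])+s*.012*l+.045*(np.outer(np.cos(t),u)+np.outer(np.sin(t),[0,0,1])))
    p=np.array([proj(c,X) for X in P[::6]]);return np.r_[p.min(0),p.max(0)]
S=np.array([220+197/4.4,150+160/4.4,220+355/4.4,150+332/4.4]);T=np.array([210+499/4.4,160+232/4.4,210+681/4.4,160+312/4.4])
f=lambda p:np.r_[sil("scene",p[0],p[1],yaw)-S,sil("top",p[0],p[1],yaw)-T]
r=least_squares(f,[.487,-.095],x_scale=.01,diff_step=1e-3);print(r.x,r.fun.round(2))
for sel,n in((slice(0,4),"scene"),(slice(4,8),"top")):
    q=least_squares(lambda p:f(p)[sel],[.487,-.095],x_scale=.01,diff_step=1e-3);print(n,q.x,q.fun.round(2))
```

```text
Traceback (most recent call last):
  File "h.py", line 15, in proj
    k=get_calibration(c); v=R.from_quat(k["rotation"]).inv().apply(np.array(X)-k["origin"])
ValueError: time passes only in moves, steps and waits
```

>>> {"method": "drive_tool", "body": {"plan": [[-445,30,-397,0,-68,0,87],[-445,30,-397,0,-68,0,87],[-445,30,-397,0,-68,0,87],[-445,30,-397,0,-68,0,87],[-445,30,-397,0,-68,0,87],[-445,30,-397,0,-68,0,87],[-445,30,-397,0,-68,0,87],[-445,30,-397,0,-68,0,87],[-445,30,-397,0,-68,0,87],[-445,30,-397,0,-68,0,87]], "newtons": 3}}

```text
time: 1.6
position: [0.4396, -0.1775, 0.1977]
tool_rot: [0.473, -0.525, 0.526, -0.473]
ft_force: [1.6, -0.2, 0.2]
grip_width: 0.0869
```

```bash
python3 - <<'E'
import re
s=open('h.py').read().replace("def ray","CAL={c:get_calibration(c) for c in ('scene','top')}\ndef ray",1)
s=s.replace("k=get_calibration(c);","k=CAL[c];");open('h.py','w').write(s)
E
python3 - <<'E'
from h import *
from scipy.optimize import least_squares
t=np.linspace(0,2*np.pi,120); yaw=np.radians(83.9)
def sil(c,x,y,yaw):
    u=np.array([np.cos(yaw),np.sin(yaw),0]);l=np.array([-u[1],u[0],0]);P=[]
    for s in(-1,1):
        P+=list(np.array([x,y,.075])+s*.012*l+.045*(np.outer(np.cos(t),u)+np.outer(np.sin(t),[0,0,1])))
    p=np.array([proj(c,X) for X in P]);return np.r_[p.min(0),p.max(0)]
S=np.array([220+197/4.4,150+160/4.4,220+355/4.4,150+332/4.4]);T=np.array([210+499/4.4,160+232/4.4,210+681/4.4,160+312/4.4])
f=lambda p:np.r_[sil("scene",p[0],p[1],yaw)-S,sil("top",p[0],p[1],yaw)-T]
for sel,n in((slice(0,8),"both"),(slice(0,4),"scene"),(slice(4,8),"top")):
    q=least_squares(lambda p:f(p)[sel],[.487,-.095],x_scale=.01,diff_step=1e-3);print(n,q.x,q.fun.round(2))
E
```

```text
both [ 0.4884181  -0.08920222] [-0.18  0.12  0.15 -1.67 -0.16 -0.37  0.7  -0.27]
scene [ 0.49109993 -0.09137513] [-0.21  0.89  0.21 -0.82]
top [ 0.48770455 -0.0886075 ] [-0.43 -0.05  0.43  0.04]
```

>>> {"method": "drive_tool", "body": {"plan": [[-45,0,20,0,0,0,87],[-90,0,39,0,0,0,87],[-90,0,39,0,0,0,87],[-90,20,39,0,0,0,87],[-90,40,39,0,0,0,87],[-90,40,39,0,0,0,87],[-90,40,39,0,0,0,87]]}}

```text
time: 2.3
position: [0.4867, -0.0943, 0.1575]
tool_rot: [-0.473, 0.526, -0.526, 0.472]
ft_force: [-0.2, 0.5, -0.1]
grip_width: 0.0868
```

```bash
cat >> h.py <<'E'
U=np.array([np.cos(np.radians(83.9)),np.sin(np.radians(83.9)),0]);L=np.array([-U[1],U[0],0])
def st(tgt=None):
    o=get_obs();r=R.from_quat(o["tool_rot"]);p=np.array(o["position"])
    print("t",o["time"],"p",p.round(4),"F",np.round(o["ft_force"],2),"M",np.round(o["moment"],3),"w",round(o["grip_width"],4))
    T=R.from_matrix(np.c_[-U,[0,0,-1],-L]);print("rot err",(r.inv()*T).as_rotvec(degrees=True).round(2))
    if tgt is not None: print("shift mm",(r.inv().apply(np.array(tgt)-p)*1e3).round(1))
    return o
E
python3 -c "
from h import *
st([.488,-.0915,.056])"
```

```text
t 2.3 p [ 0.4867 -0.0943  0.1575] F [-0.18  0.48 -0.08] M [ 0.008 -0.079  0.043] w 0.0868
rot err [ 0.04 -0.02 -0.  ]
shift mm [ -2.9 101.5   1.1]
```

>>> {"method": "drive_tool", "body": {"plan": [[-3,25,1,0,0,0,87],[-3,50,1,0,0,0,87],[-3,75,1,0,0,0,87],[-3,101,1,0,0,0,87],[-3,101,1,0,0,0,60],[-3,101,1,0,0,0,50],[-3,101,1,0,0,0,50]]}}

```text
time: 3.0
position: [0.4894, -0.0916, 0.058]
tool_rot: [0.472, -0.525, 0.527, -0.473]
ft_force: [-0.2, -0.3, 0.1]
grip_width: 0.0711
```

```bash
python3 -c "
from h import *
st([.488,-.0915,.056])
a=camera('scene');b=camera('top')
cv2.imwrite('pics/g1.png',cv2.resize(np.vstack([a[150:250,220:400],b[160:260,260:440]]),None,fx=3,fy=3,interpolation=cv2.INTER_CUBIC))"
```

```text
t 3.0 p [ 0.4894 -0.0916  0.058 ] F [-0.22 -0.26  0.12] M [-0.034 -0.108 -0.019] w 0.0711
rot err [-0.17 -0.    0.06]
shift mm [ 0.   2.  -1.4]
```

View pics/g1.png

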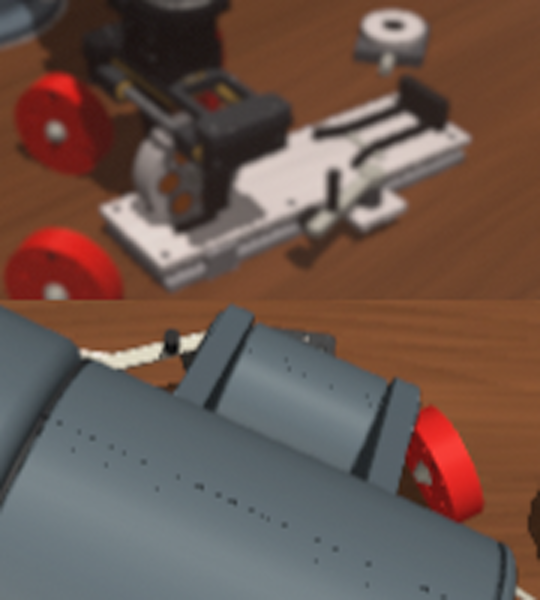

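>>> {"method": "drive_tool", "body": {"plan": [[0,1,0,0,0,0,48],[0,1,0,0,0,0,48],[0,1,0,0,0,0,48],[0,1,0,0,0,0,45],[0,1,0,0,0,0,45]], "newtons": 3}}

```text
time: 3.6
position: [0.4882, -0.0909, 0.0554]
tool_rot: [-0.473, 0.526, -0.526, 0.473]
ft_force: [-0.6, -0.4, -0.5]
grip_width: 0.0455
```

```bash
python3 -c "
from h import *
st([.488,-.0915,.056])"
```

```text
t 3.6 p [ 0.4882 -0.0909  0.0554] F [-0.63 -0.42 -0.48] M [-0.091 -0.093 -0.028] w 0.0455
rot err [ 0.01  0.02 -0.  ]
shift mm [ 0.7 -0.6 -0.1]
```

>>> {"method": "drive_tool", "body": {"plan": [[0,0,0,0,0,0,42],[0,0,0,0,0,0,40],[0,0,0,0,0,0,36],[0,0,0,0,0,0,36],[0,0,0,0,0,0,36]], "newtons": 3}}

```text
time: 4.1
position: [0.4875, -0.0906, 0.0553]
tool_rot: [-0.473, 0.526, -0.525, 0.473]
ft_force: [-2.2, 1.2, 0.3]
grip_width: 0.0398
```

```bash
python3 -c "
from h import *
st([.488,-.0915,.056])"
```

```text
t 4.1 p [ 0.4875 -0.0906  0.0553] F [-2.23  1.19  0.29] M [ 0.013  0.35  -0.039] w 0.0398
rot err [ 0.09  0.02 -0.02]
shift mm [ 0.8 -0.7  0.6]
```

>>> {"method": "drive_tool", "body": {"plan": [[0,0,-1,0,0,0,36],[0,0,-1,0,0,0,36],[0,0,-1,0,0,0,36],[0,0,-1,0,0,0,36]], "newtons": 5}}

```text
time: 4.5
position: [0.4873, -0.0908, 0.0554]
tool_rot: [0.473, -0.526, 0.526, -0.473]
ft_force: [-0.8, -0.1, -0.2]
grip_width: 0.0396
```

```bash
python3 -c "
from h import *
st([.488,-.0915,.056])"
```

```text
t 4.5 p [ 0.4873 -0.0908  0.0554] F [-0.76 -0.06 -0.24] M [-0.022  0.063 -0.038] w 0.0396
rot err [-0.    0.02 -0.  ]
shift mm [ 0.6 -0.6  0.8]
```

>>> {"method": "drive_tool", "body": {"plan": [[0,1,0,0,0,0,36],[0,1,0,0,0,0,36],[0,1,0,0,0,0,36]]}}

```text
time: 4.8
position: [0.487, -0.0907, 0.0548]
tool_rot: [-0.473, 0.526, -0.526, 0.473]
ft_force: [-2.8, -0.8, 4.9]
grip_width: 0.0397
```

```bash
python3 -c "
from h import *
st([.488,-.0915,.056])"
```

```text
t 4.8 p [ 0.487  -0.0907  0.0548] F [-2.78 -0.83  4.88] M [-0.015  0.403  0.036] w 0.0397
rot err [ 0.03  0.03 -0.  ]
shift mm [ 0.7 -1.2  1.1]
```

>>> {"method": "drive_tool", "body": {"plan": [[-2,0,-1,0,0,0,36],[-4,0,-1,0,0,0,36],[-6,0,-1,0,0,0,36],[-8,0,-1,0,0,0,36],[-10,0,-1,0,0,0,36],[-12,0,-1,0,0,0,36]]}}

```text
time: 5.4
position: [0.4883, -0.0791, 0.055]
tool_rot: [0.472, -0.525, 0.527, -0.473]
ft_force: [-2.3, -0.3, 5.1]
grip_width: 0.0396
```

```bash
python3 -c "
from h import *
st([.488,-.0915,.056])"
```

```text
t 5.4 p [ 0.4883 -0.0791  0.055 ] F [-2.29 -0.33  5.15] M [-0.008  0.184  0.019] w 0.0396
rot err [-0.12  0.02  0.04]
shift mm [12.3 -0.9  1. ]
```

>>> {"method": "drive_tool", "body": {"plan": [[-3,0,0,0,0,0,36],[-6,0,0,0,0,0,36],[-9,0,0,0,0,0,36],[-12,0,0,0,0,0,36]]}}

```text
time: 5.8
position: [0.4888, -0.0665, 0.054]
tool_rot: [-0.473, 0.526, -0.526, 0.473]
ft_force: [-0.6, -0.2, -3.3]
grip_width: 0.0398
```

```bash
python3 -c "
from h import *
st([.488,-.0915,.056])"
```

```text
t 5.8 p [ 0.4888 -0.0665  0.054 ] F [-0.58 -0.23 -3.27] M [ 0.007 -0.075  0.008] w 0.0398
rot err [ 0.02  0.02 -0.01]
shift mm [25.  -2.   1.9]
```

>>> {"method": "drive_tool", "body": {"plan": [[0,0.7,0,0,0,0,36],[0,1.4,0,0,0,0,36],[0,1.4,0,0,0,0,36]]}}

```text
time: 6.1
position: [0.4884, -0.0665, 0.0533]
tool_rot: [-0.473, 0.526, -0.526, 0.473]
ft_force: [-1.0, 0.6, 2.5]
grip_width: 0.0398
```

```bash
python3 -c "
from h import *
st([.488,-.0915,.056])"
```

```text
t 6.1 p [ 0.4884 -0.0665  0.0533] F [-0.95  0.61  2.46] M [0.213 0.097 0.004] w 0.0398
rot err [ 0.04  0.02 -0.02]
shift mm [24.9 -2.8  2.2]
```

>>> {"method": "drive_tool", "body": {"plan": [[-3,0.2,0,0,0,0,36],[-6,0.3,0,0,0,0,36],[-9,0.4,0,0,0,0,36],[-12,0.5,0,0,0,0,36],[-15,0.6,0,0,0,0,36],[-15,0.6,0,0,0,0,36]]}}

```text
time: 6.7
position: [0.4904, -0.0514, 0.0524]
tool_rot: [-0.473, 0.526, -0.526, 0.473]
ft_force: [-2.1, -1.1, 3.6]
grip_width: 0.0396
```

```bash
python3 -c "
from h import *
st([.488,-.0915,.056])"
```

```text
t 6.7 p [ 0.4904 -0.0514  0.0524] F [-2.09 -1.13  3.56] M [ 0.002  0.219 -0.004] w 0.0396
rot err [-0.    0.05 -0.  ]
shift mm [40.1 -3.6  1.8]
```

>>> {"method": "drive_tool", "body": {"plan": [[-3,0.1,-0.5,0,0,0,36],[-6,0.2,-0.8,0,0,0,36],[-9,0.3,-0.8,0,0,0,36],[-12,0.4,-0.8,0,0,0,36],[-15,0.5,-0.8,0,0,0,36],[-18,0.6,-0.8,0,0,0,36],[-18,0.6,-0.8,0,0,0,36]]}}

```text
time: 7.4
position: [0.492, -0.0336, 0.0518]
tool_rot: [0.473, -0.525, 0.526, -0.473]
ft_force: [0.7, -0.5, 0.7]
grip_width: 0.0395
```

```bash
python3 -c "
from h import *
st([.488,-.0915,.056])
a=camera('scene')
cv2.imwrite('pics/r1.png',cv2.resize(a[130:250,230:410],None,fx=3,fy=3,interpolation=cv2.INTER_CUBIC))"
```

```text
t 7.4 p [ 0.492  -0.0336  0.0518] F [ 0.72 -0.54  0.72] M [-0.113 -0.238  0.046] w 0.0395
rot err [-0.06  0.04  0.  ]
shift mm [58.  -4.2  2.1]
```

View pics/r1.png

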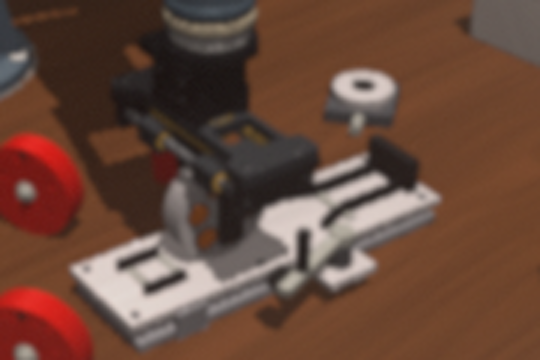

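>>> {"method": "drive_tool", "body": {"plan": [[-3,0.5,0.1,0,0,0,36],[-6,0.6,0.1,0,0,0,36],[-9,0.7,0.1,0,0,0,36],[-12,0.8,0.1,0,0,0,36],[-15,0.9,0.1,0,0,0,36],[-18,1.0,0.1,0,0,0,36],[-21,1.1,0.1,0,0,0,36],[-21,1.1,0.1,0,0,0,36]]}}

```text
time: 8.25
position: [0.4941, -0.0127, 0.0508]
tool_rot: [0.473, -0.526, 0.526, -0.473]
ft_force: [1.6, -0.2, 2.1]
grip_width: 0.0395
```

```bash
python3 -c "
from h import *
st([.488,-.0915,.056])"
```

```text
t 8.25 p [ 0.4941 -0.0127  0.0508] F [ 1.57 -0.16  2.12] M [-0.05  -0.362  0.023] w 0.0395
rot err [-0.04  0.04 -0.  ]
shift mm [79.  -5.2  2.2]
```

>>> {"method": "drive_tool", "body": {"plan": [[-3,0.3,0.3,0,0,0,36],[-6,0.4,0.5,0,0,0,36],[-9,0.5,0.5,0,0,0,36],[-12,0.7,0.5,0,0,0,36],[-15,0.8,0.5,0,0,0,36],[-18,0.9,0.5,0,0,0,36],[-21,1.0,0.5,0,0,0,36],[-24,1.1,0.5,0,0,0,36],[-27,1.3,0.5,0,0,0,36],[-30,1.4,0.5,0,0,0,36]]}}

```text
time: 9.25
position: [0.4975, 0.017, 0.0493]
tool_rot: [-0.473, 0.526, -0.526, 0.473]
ft_force: [1.2, 0.5, 1.9]
grip_width: 0.0393
```

```bash
python3 -c "
from h import *
st([.488,-.0915,.056])"
```

```text
t 9.25 p [0.4975 0.017  0.0493] F [1.23 0.51 1.87] M [-0.106 -0.413 -0.06 ] w 0.0393
rot err [ 0.    0.02 -0.  ]
shift mm [108.9  -6.7   2.1]
```

>>> {"method": "drive_tool", "body": {"plan": [[-3,0.3,0.3,0,0,0,36],[-6,0.5,0.4,0,0,0,36],[-9,0.6,0.4,0,0,0,36],[-12,0.8,0.4,0,0,0,36],[-15,0.9,0.4,0,0,0,36],[-18,1.0,0.4,0,0,0,36],[-21,1.2,0.4,0,0,0,36],[-24,1.3,0.4,0,0,0,36],[-27,1.5,0.4,0,0,0,36],[-30,1.6,0.4,0,0,0,36]]}}

```text
time: 10.25
position: [0.5012, 0.0468, 0.0477]
tool_rot: [0.473, -0.526, 0.526, -0.473]
ft_force: [1.0, 0.1, 3.3]
grip_width: 0.0388
```

```bash
python3 -c "
from h import *
st([.488,-.0915,.056])
a=camera('scene')
cv2.imwrite('pics/r2.png',cv2.resize(a[130:250,250:410],None,fx=4,fy=4,interpolation=cv2.INTER_CUBIC))
for t in ('wheel_center',): print([(d['location'],d['conf']) for d in mark_of('scene',t)])"
```

```text
t 10.25 p [0.5012 0.0468 0.0477] F [1.03 0.1  3.29] M [-0.078 -0.263 -0.004] w 0.0388
rot err [-0.01  0.02 -0.  ]
shift mm [138.9  -8.3   1.6]
[([328.4, 188.2], 0.84), ([242.3, 243.0], 0.75), ([287.9, 177.2], 0.58), ([242.2, 189.8], 0.55)]
```

View pics/r2.png

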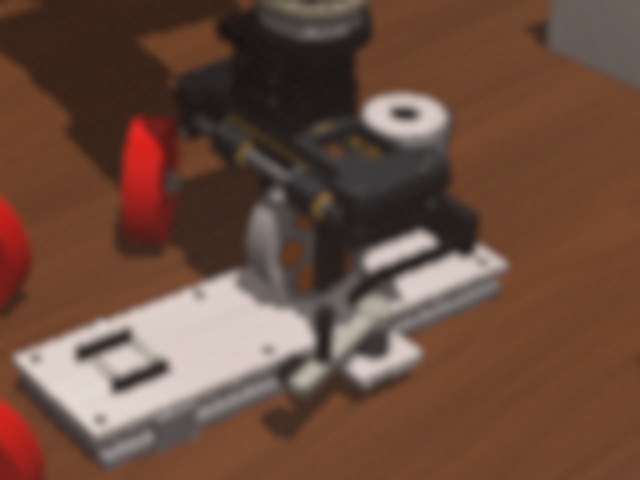

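```bash
python3 -c "
from h import *
t=np.linspace(0,2*np.pi,120)
def left(c):
    P=[c+s*.012*L+.045*(np.cos(a)*U+np.sin(a)*np.array([0,0,1])) for s in(-1,1) for a in t]
    p=np.array([proj('scene',X) for X in P]);return p.min(0),p.max(0)
c=np.array([.5012,.0468,.0477+.019]);
for d in(0,-.005,-.010):print(d,proj('scene',c+d*U),[((x-[250,130])*4).round(0) for x in left(c+d*U)])
for p in (('start',np.array([.487,-.0908,.075])),):print(left(p[1]),'seen min 264.8 186.4 max 300.7 225.5')
"
```

```text
0 [326.42059975 189.67611455] [array([239., 168.]), array([371., 309.])]
-0.005 [324.90720654 190.29936243] [array([233., 170.]), array([365., 311.])]
-0.01 [323.38747431 190.92522085] [array([227., 173.]), array([359., 314.])]
(array([263.69791469, 186.49029691]), array([299.9621419 , 223.79057586])) seen min 264.8 186.4 max 300.7 225.5
```

>>> {"method": "drive_tool", "body": {"plan": [[-3,0.1,0.2,0,0,0,36],[-6,0.2,0.3,0,0,0,36],[-9,0.3,0.3,0,0,0,36],[-12,0.4,0.3,0,0,0,36],[-15,0.6,0.3,0,0,0,36],[-18,0.7,0.3,0,0,0,36],[-21,0.9,0.3,0,0,0,36],[-24,1.0,0.3,0,0,0,36],[-24,1.0,0.3,0,0,0,36]]}}

```text
time: 11.25
position: [0.504, 0.0705, 0.0468]
tool_rot: [0.473, -0.526, 0.526, -0.473]
ft_force: [0.4, -1.0, 3.2]
grip_width: 0.0388
```

```bash
python3 -c "
from h import *
st([.488,-.0915,.056])"
```

```text
t 11.25 p [0.504  0.0705 0.0468] F [ 0.42 -1.04  3.23] M [-0.247 -0.246 -0.049] w 0.0388
rot err [-0.01  0.06  0.02]
shift mm [162.8  -9.2   1.1]
```

>>> {"method": "drive_tool", "body": {"plan": [[-2,-0.2,0,0,0,0,36],[-4,-0.7,0,0,0,0,36],[-6,-1.1,0,0,0,0,36],[-8,-1.6,0,0,0,0,36],[-10,-1.9,0,0,0,0,36],[-12,-2.1,0,0,0,0,36],[-12,-2.1,0,0,0,0,36]]}}

```text
time: 11.95
position: [0.5053, 0.0827, 0.0489]
tool_rot: [0.473, -0.526, 0.526, -0.473]
ft_force: [1.0, -1.6, 4.4]
grip_width: 0.0392
```

```bash
python3 -c "
from h import *
st([.488,-.0915,.056])"
```

```text
t 11.95 p [0.5053 0.0827 0.0489] F [ 1.04 -1.63  4.41] M [-0.106 -0.259 -0.006] w 0.0392
rot err [-0.02  0.03 -0.02]
shift mm [175.1  -7.2   1.2]
```

>>> {"method": "drive_tool", "body": {"plan": [[-2,-0.4,0,0,0,0,36],[-4,-0.6,0,0,0,0,36],[-6,-0.7,0,0,0,0,36],[-8,-0.6,0,0,0,0,36],[-10,-0.4,0,0,0,0,36]]}}

```text
time: 12.45
position: [0.5059, 0.0926, 0.0489]
tool_rot: [-0.473, 0.526, -0.526, 0.473]
ft_force: [1.8, 0.1, 0.3]
grip_width: 0.0394
```

```bash
python3 -c "
from h import *
st([.488,-.0915,.056])"
```

```text
t 12.45 p [0.5059 0.0926 0.0489] F [1.76 0.07 0.26] M [-0.03  -0.359  0.067] w 0.0394
rot err [ 0.05  0.02 -0.01]
shift mm [184.9  -7.1   1.7]
```

>>> {"method": "drive_tool", "body": {"plan": [[-2,0.6,0.5,0,0,0,36],[-4,1.1,0.5,0,0,0,36],[-6,1.7,0.5,0,0,0,36],[-8,2.3,0.5,0,0,0,36],[-10,3.0,0.5,0,0,0,36],[-12,3.6,0.5,0,0,0,36],[-14,4.0,0.5,0,0,0,36]]}}

```text
time: 13.15
position: [0.5085, 0.1061, 0.0455]
tool_rot: [0.473, -0.526, 0.526, -0.473]
ft_force: [0.4, 0.3, 6.0]
grip_width: 0.0387
```

```bash
python3 -c "
from h import *
st([.488,-.0915,.056])"
```

```text
t 13.15 p [0.5085 0.1061 0.0455] F [0.36 0.32 5.95] M [-0.017 -0.094  0.012] w 0.0387
rot err [-0.03  0.03  0.01]
shift mm [198.6 -10.5   0.5]
```

>>> {"method": "drive_tool", "body": {"plan": [[-2,0,0,0,0,0,36],[-4,0,0,0,0,0,36],[-6,0,0,0,0,0,36],[-6,0,0,0,0,0,36]]}}

```text
time: 13.55
position: [0.5086, 0.1109, 0.0449]
tool_rot: [0.474, -0.525, 0.526, -0.472]
ft_force: [0.1, -6.0, 0.7]
grip_width: 0.0392
```

```bash
python3 -c "
from h import *
st([.488,-.0915,.056])"
```

```text
t 13.55 p [0.5086 0.1109 0.0449] F [ 0.08 -5.98  0.71] M [-0.884 -0.086  0.051] w 0.0392
rot err [0.04 0.09 0.11]
shift mm [203.5 -10.7   0.7]
```

>>> {"method": "drive_tool", "body": {"plan": [[1.2,0,0,0,0,0,36],[1.2,0,0,0,0,0,36],[1.2,0,0,0,0,0,42],[1.2,0,0,0,0,0,50],[1.2,0,0,0,0,0,60],[1.2,0,0,0,0,0,60]]}}

```text
time: 14.15
position: [0.5085, 0.1111, 0.0451]
tool_rot: [-0.473, 0.526, -0.526, 0.473]
ft_force: [0.3, 0.2, 0.2]
grip_width: 0.0563
```

```bash
python3 -c "
from h import *
st([.488,-.0915,.056])"
```

```text
t 14.15 p [0.5085 0.1111 0.0451] F [0.35 0.2  0.16] M [-0.085 -0.08   0.019] w 0.0563
rot err [ 0.03  0.02 -0.  ]
shift mm [203.6 -10.9   1.1]
```

>>> {"method": "drive_tool", "body": {"plan": [[0,-20,0,0,0,0,60],[0,-50,0,0,0,0,60],[0,-90,0,0,0,0,60],[40,-110,0,0,0,0,40],[90,-110,0,0,0,0,30],[140,-110,-30,0,0,0,30],[180,-110,-60,0,0,0,30],[180,-110,-60,0,0,0,30]]}}

```text
time: 14.95
position: [0.4261, -0.0637, 0.155]
tool_rot: [-0.472, 0.528, -0.526, 0.471]
ft_force: [0.4, 1.3, 0.0]
grip_width: 0.0322
```

```bash
python3 -c "
from h import *
st()
a=camera('scene');b=camera('top')
cv2.imwrite('pics/d1.png',cv2.resize(np.vstack([a[130:240,250:420],b[150:250,210:380]]),None,fx=3.5,fy=2.8,interpolation=cv2.INTER_CUBIC))
for c in('scene','top'):
  for t in ('wheel_center','keeper_pin'): print(c,t,[(d['location'],round(d['conf'],2)) for d in mark_of(c,t)])"
```

```text
t 14.95 p [ 0.4261 -0.0637  0.155 ] F [0.41 1.27 0.04] M [-0.034 -0.09   0.039] w 0.0322
rot err [ 0.24 -0.25 -0.02]
scene wheel_center [([242.6, 189.4], 0.93), ([241.1, 243.3], 0.9), ([346.9, 180.8], 0.82), ([288.1, 175.8], 0.66)]
scene keeper_pin [([328.5, 212.4], 0.57)]
top wheel_center [([404.6, 213.9], 0.78), ([253.6, 209.8], 0.66), ([290.4, 179.9], 0.56)]
top keeper_pin [([318.7, 171.2], 0.54), ([232.0, 132.8], 0.47)]
```

View pics/d1.png

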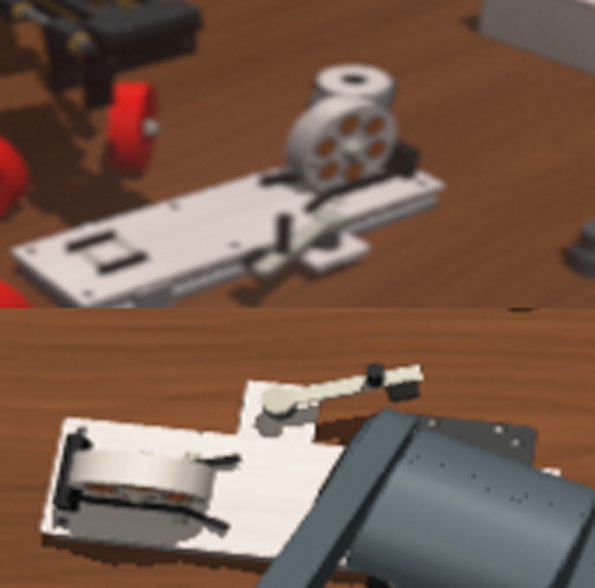

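The wheel sits in the dock against the stop, upright (crop around (345,145)), with the keeper still open and its pin at scene (328,212). Next I move over the pin.

>>> {"method": "drive_tool", "body": {"plan": [[-20,0,40,0,0,0,36],[-40,0,80,0,0,0,36],[-53,0,120,0,0,0,36],[-53,0,163,0,0,0,36],[-53,0,163,0,0,0,36],[-53,0,163,0,0,0,36]]}}

```text
time: 15.85
position: [0.5983, -0.0246, 0.1544]
tool_rot: [-0.474, 0.526, -0.525, 0.473]
ft_force: [-0.7, 0.2, -1.0]
grip_width: 0.0361
```

```bash
python3 -c "
from h import *
st([.5945,-.0286,.067])"
```

```text
t 15.85 p [ 0.5983 -0.0246  0.1544] F [-0.72  0.23 -1.04] M [ 0.018 -0.065 -0.069] w 0.0361
rot err [ 0.06  0.18 -0.01]
shift mm [ 4.4 87.4 -3.2]
```

>>> {"method": "drive_tool", "body": {"plan": [[4,20,-3,0,0,0,36],[4,45,-3,0,0,0,36],[4,70,-3,0,0,0,36],[4,86,-3,0,0,0,36],[4,86,-3,0,0,0,36],[4,86,-3,0,0,0,16],[4,86,-3,0,0,0,8],[4,86,-3,0,0,0,8],[4,86,-3,0,0,0,8]], "newtons": 4}}

```text
time: 16.75
position: [0.5945, -0.0299, 0.0702]
tool_rot: [0.473, -0.526, 0.526, -0.473]
ft_force: [-1.2, 1.3, -0.7]
grip_width: 0.013
```

```bash
python3 -c "
from h import *
st([.5945,-.0286,.067])"
```

```text
t 16.75 p [ 0.5945 -0.0299  0.0702] F [-1.16  1.25 -0.66] M [0.095 0.066 0.024] w 0.013
rot err [-0.06  0.02  0.  ]
shift mm [-1.3  3.2 -0.1]
```

>>> {"method": "drive_tool", "body": {"plan": [[0,0,0,0,0,0,8],[2.5,0,-8,0,0,0,8],[4,0,-16,0,0,0,8],[4.6,0,-24,0,0,0,8],[4,0,-32,0,0,0,8],[2.6,0,-40,0,0,0,8],[0.2,0,-47.7,0,0,0,8]], "newtons": 8}}

```text
time: 17.45
position: [0.5461, -0.0251, 0.0694]
tool_rot: [0.473, -0.526, 0.526, -0.473]
ft_force: [3.0, -1.3, 3.5]
grip_width: 0.0119
```

```bash
python3 -c "
from h import *
st([.5768,.0334,.07])"
```

```text
t 17.45 p [ 0.5461 -0.0251  0.0694] F [ 2.96 -1.26  3.51] M [-0.3   -0.485 -0.07 ] w 0.0119
rot err [-0.01 -0.01 -0.  ]
shift mm [-61.4  -0.6  24.3]
```

>>> {"method": "drive_tool", "body": {"plan": [[-3.4,-0.5,-7.3,0,0,0,8],[-7.7,-0.5,-14.2,0,0,0,8],[-12.9,-0.5,-20.5,0,0,0,8],[-18.7,-0.5,-26.1,0,0,0,8],[-25.3,-0.5,-31,0,0,0,8],[-32.3,-0.5,-35,0,0,0,8],[-41.4,-0.5,-38.5,0,0,0,8],[-51,-0.5,-40.7,0,0,0,8],[-60,-0.5,-41.4,0,0,0,8],[-61,-0.5,-41.4,0,0,0,8]]}}

```text
time: 18.45
position: [0.512, 0.0404, 0.0696]
tool_rot: [0.474, -0.525, 0.525, -0.473]
ft_force: [2.2, -6.6, -5.9]
grip_width: 0.0117
```

```bash
python3 -c "
from h import *
st([.5768,.0334,.07])"
```

```text
t 18.45 p [0.512  0.0404 0.0696] F [ 2.19 -6.59 -5.91] M [-1.234 -0.36   0.015] w 0.0117
rot err [0.03 0.19 0.09]
shift mm [ 0.3 -0.5 65.2]
```

>>> {"method": "drive_tool", "body": {"plan": [[0,0,0,0,0,0,8],[0,0,0,0,0,0,8],[1,0,0,0,0,0,20],[1,0,0,0,0,0,36],[1,0,0,0,0,0,36],[1,-40,0,0,0,0,36],[1,-80,0,0,0,0,36],[50,-90,0,0,0,0,36],[100,-90,-50,0,0,0,36],[150,-90,-60,0,0,0,36]]}}

```text
time: 19.45
position: [0.4427, -0.0849, 0.1604]
tool_rot: [-0.474, 0.526, -0.525, 0.473]
ft_force: [0.4, -0.6, -0.0]
grip_width: 0.0353
```

>>> {"method": "drive_tool", "body": {"plan": [[40,0,-40,0,0,0,36],[60,0,-40,0,0,0,36],[60,0,-40,0,0,0,36],[60,0,-40,0,0,0,36]]}}

```text
time: 19.85
position: [0.3992, -0.1413, 0.16]
tool_rot: [0.472, -0.526, 0.526, -0.472]
ft_force: [-0.2, -0.6, -0.3]
grip_width: 0.0363
```

```bash
python3 -c "
from h import *
st()
a=camera('scene');b=camera('top')
cv2.imwrite('pics/e1.png',cv2.resize(np.vstack([a[130:240,250:420],b[150:250,210:380]]),None,fx=3.5,fy=2.8,interpolation=cv2.INTER_CUBIC))
for c in('scene','top'):
  for t in ('wheel_center','keeper_pin','keeper_pivot'): print(c,t,[(d['location'],round(d['conf'],2)) for d in mark_of(c,t)])"
```

```text
t 19.85 p [ 0.3992 -0.1413  0.16  ] F [-0.18 -0.62 -0.31] M [-0.036 -0.106  0.007] w 0.0363
rot err [-0.03 -0.1  -0.03]
scene wheel_center [([346.0, 180.1], 0.87), ([286.2, 176.0], 0.87), ([241.1, 190.1], 0.85), ([240.4, 243.4], 0.68), ([295.8, 306.2], 0.39)]
scene keeper_pin [([329.2, 189.9], 0.55)]
scene keeper_pivot [([341.8, 199.0], 0.69)]
top wheel_center [([250.2, 209.8], 0.74), ([405.5, 215.3], 0.59), ([277.4, 288.0], 0.58)]
top keeper_pin [([284.2, 205.7], 0.63)]
top keeper_pivot [([288.0, 180.4], 0.89)]
```

View pics/e1.png

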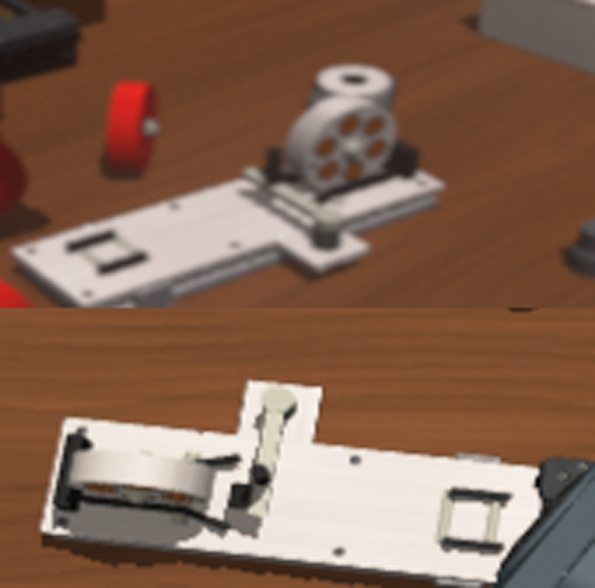

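```bash
python3 -c "
from rig import *
print(hand_in())"
```

```text
the job is handed in; nothing more can be done
None
```

The wheel is home in the dock with the keeper shut behind it, and the job was handed in at about 20 s. `hand_in()` gave no verdict, and I could not confirm the half-turn step directly.

**What I did:** I pinched the grey wheel at its hub ends with 3–5 N and rolled it on its rim out of the notch. It went down the sloping plate and over the sill until it met the back stop. I then let it go, swung the keeper shut by its pin and moved the arm clear.

**Last checks:**
- **Wheel:** the final pictures show it upright in the dock. Contact with the stop puts it about 2.5 mm past the dock point.
- **Keeper:** it lies across the track. The pin position measured with the gripper puts it at about 0 rad. The picture suggests about 0.07 rad at most.
- **Forces:** the downward push on the wheel read no more than about 6 N at the end of each move. The wrist sensor read near zero at the end, and the arm touches nothing.
- **Bystanders:** I moved none of them knowingly. I saw only some of them again in the later pictures and did not measure their positions.

**Not confirmed:**
- **Index hole:** I could not see it in the pictures, so the half turn is inferred from about 160 mm rolled before the sill.
- **Brief hang:** just after the first ridge the gripper held the wheel's weight for at most a few millimetres. It may have slid there instead of rolling, but by my estimate that stays within the allowed margin.

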